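# Gauge the spacer, then hold the satellite's bay door open at the pointer

### The arm

A 7-joint arm with a two-finger parallel gripper is mounted at the origin on the work surface. World frame = base frame: x ahead of the robot, y to its left, z up, the work surface at z = 0. Lengths are in m, angles in rad, forces in N, time in s.
With the tool pointing down it reaches from about 0.425 to 0.925 m from the base axis. Payload 6.8 kg.
Tool frame: the origin (TCP) lies between the finger pads; the fingertips stand env.finger_overhang ahead of it and the grasp point (between the pads) lies 3 mm ahead of it (env.finger_overhang is the distance from the TCP to the fingertips, in m); z points along the fingers, y is the line along which they close (so a half turn about z gives the same grasp; the last joint's range is limited). The gripper opens to 88 mm and grips with 3 to 60 N. Pads are 20 mm wide; open, the fingers measure 115 mm over their backs; the gripper's body (75 mm by 178 mm) begins 61 mm behind the grasp point.
Start: joints at [-1.211, 0.477, 0.022, 1.555, -0.011, 1.109, -0.083], TCP at [0.304, 0.602, 0.219] pointing down, gripper open.
Joint ranges: [-2.96, 2.96], [-0.34, 2.1], [-1.41, 1.46], [0.24, 2.44], [-1.37, 4.51], [0.17, 1.92], [-2.96, 2.96]. Speed limits (rad/s): [2.39, 2.39, 3.14, 3.14, 3.14, 3.14, 3.14].

### API

Orientations are given as [roll, pitch, yaw] about the fixed x, y, z axes, in that order (R = Rz(yaw) Ry(pitch) Rx(roll)).
In Python, from bench import env, viewer, ticket gives the robot as it stands. The module is installed in compiled form; this text tells all that it offers.
- The arm moves only by the tool drive_tool, never from a script. Its argument "commands" is a list of rows, each an object of numbers: "tx", "ty", "tz": the shift along the tool's x, y, z as a fraction of full scale; "ax", "ay", "az": the turn, a rotation vector about the tool's x, y, z as a fraction of full scale; "gripper": the closure in counts, from 0 (fully open) to 255 (shut). In form: [{"tx": .., "ty": .., "tz": .., "ax": .., "ay": .., "az": .., "gripper": ..}, ...]. A call has exactly 10 rows; each row shifts and turns the commanded pose from where the row before left it, along the tool's axes as they then stand; what a row does not reach is not made up. Full scale, the value 1, is 25 mm for a shift and 0.15 rad for a turn. A row lasts 1/10 s, in which the tool goes at most 50 mm and 8.59 degrees, less where a joint would pass 70% of its speed; a pose out of reach is approached as far as the arm can. A call with a number of a shift or a turn outside -1 to 1 is refused whole. A call with a gripper value outside its range is refused whole. The fingers move at their own pace and stop on an object; "force" is the grip in N (left out, the last holds). Time passes only in rows, so rows that do not move let the fingers close, or fill a call up. It gives the time, the measured TCP pose, the force, the opening and the grip force at its end, in the units of the state.
- env.read_state(): the state, without advancing time (a new reading comes with each control period).
- viewer.grab_frame(name): name is "scene" or "side" or "wrist"; returns the picture (420x560x3 uint8, blue, green, red); there is no depth.
- viewer.camera_info(name): a dict with "fx", "fy", "cx", "cy" (pixels), "R" (3x3) and "t" (3): a world point X has camera coordinates R X + t. Camera axes: x right, y down, z forward; pixel columns grow to the right and rows downward; lengths in m; the calibration is good to about 2 mm. A picture is of the moment at which its call begins: read the wrist's pose just before it. camera_info takes no time and is no camera call; for the wrist camera it gives the pose at the moment of the call.
- ticket.sign_off(): hands the job in; it is judged then, once.
The state is a dict: "time": time; "joints": joint angles; "qvel": joint speeds; "tau": joint torques, N m; "tool_pos": TCP position; "tool_rot": TCP orientation; "force": force on the tool from outside, world axes, zero at the start; "torque": the same for the moment, N m; "width": finger opening in m; "gripper_force": force on a finger pad.
Only numpy, scipy, OpenCV 4.12 (cv2) and the standard library are available. Lean on these libraries where they do the work, as an engineer would, in place of code of your own. Each camera call takes 0.05 s, during which the arm holds its last target. There are 200 camera calls.

### The job

Before the spacer is fitted in the satellite's bay, check its height: push the drop gauge's knob down until the foot presses firmly on the spacer lying under it, hold it pressed for about a second, then let the gauge spring back up. Then lift the satellite's bay door by its bar until the door is in line with the pointer beside it and finish there, still holding the door still at that angle (it falls shut by itself). Do not shift the pointer, the spacers or the other things on the bench.

Things in the scene. Friction and masses are not known exactly. Their poses are not given: they have to be found in the camera images.
- satellite: fixed bare-aluminium satellite on two steel runners, 220 (x) x 280 (y) mm, deck at 130 mm above the bench; origin at bench level under its centre. Its x axis points from the door's free edge to the hinge (roughly away from the robot), z up. The bay and its door are in the half of the deck nearest the robot. It may stand turned a little about the vertical
- door (a joint): angle of the bay door, rad: 0 = shut, lying level on the deck; grows as the free edge (nearest the robot) swings up, to 1.6 at most. The door is an aluminium plate 150 wide (along the hinge), 128 long, 6 thick, about 0.35 kg (varies), with a cream square on it; the hinge is nearly frictionless and the door falls shut when let go
- door_hinge (a point): middle of the door's hinge axis, 134 mm above the bench; the axis is level, along the satellite's y. The point turns with the door
- door_bar (a point): centre of the door's bar handle: a round steel bar 10 mm thick and 110 mm long, parallel to the hinge axis and 175 mm from it in the plane of the door. It stands out past the door's free edge, joined by a rod at each end: 39 mm of free gap between bar and door edge, and 34 mm between bar and satellite's front face when shut. It can be straddled from above and turns in the grip as the door swings. Its x axis points from bar to hinge in the plane of the door
- pointer (a joint): angle of the pointer, rad, on the same scale as the door (same hinge axis line): the door is at the marked angle when joint door equals joint pointer. Different each time, 0.55 to 0.95; stiff to turn, and not to be moved
- pointer_tip (a point): centre of the ball (16 mm) at the end of the pointer, a thin dark steel rod 175 mm long turning about the door's hinge axis line, 102 mm from the door's middle towards the robot's right (satellite's -y), before an upright aluminium arc of 105 mm radius. With the door at the mark the bar's axis line passes through the ball's centre. Its x axis points from ball to hinge
- gauge: fixed drop gauge: a dark stone plate 180 (x) x 220 (y) x 30 mm thick, with a steel column at the far side (x = +55 mm) and a grey arm (its top 150 mm above the bench) reaching back over the plate. Origin at bench level under the plate's centre; may stand turned about the vertical
- spindle (a joint): how far the spindle is pushed down, m: 0 = up (at rest), 0.045 at most. A spring lifts it: it takes about 3 N to start it down, growing by 0.6 N per 10 mm. The foot is 62 mm above the stone at 0, so the part's height is 62 mm minus the reading
- gauge_knob (a point): centre of the top of the black round push knob, 28 mm in diameter and 22 mm tall, 237 mm above the bench when up. It has an over-travel spring of its own: once the foot is stopped by a part (push of about 6 N), the knob gives way above 7.5 N, by 1 mm per further newton, for up to 8 mm, so a push of about 11 N presses the foot on the part with about 5 N
- gauge_foot (a point): centre of the underside of the gauge's foot, a steel disc 24 mm in diameter straight below the knob
- round_spacer: loose aluminium disc 32 mm in diameter, 22 mm tall, standing on the stone plate; origin at the centre of its underside. Either it or the square spacer is under the foot, the other stands about 75 mm to the side
- square_spacer: loose aluminium block 30 x 30 x 36 mm tall, standing on the stone plate; origin at the centre of its underside
- screwdriver: bystander: black-handled screwdriver lying on the bench in front of the robot; leave alone
- wrench: bystander: steel wrench lying on the bench at the robot's left; leave alone
- antenna_plate: bystander: cream plate 85 x 85 x 6 mm lying on the bench; leave alone
- solvent: bystander: white closed bottle, 60 mm in diameter and 150 mm tall, left of the satellite; leave alone
Mind the look-alikes: they are no part of the job. Leave any turquoise or yellow look-alike of the square_spacer alone.

How it is judged:
On the way, in this order (a step that is already met when the one before it is completed fails the run):
1. the gauge's foot is pressed on the spacer under it ((contact force between spindle and round_spacer above 1.5 N or contact force between spindle and square_spacer above 1.5 N)), for 0.3 s.
2. the gauge has sprung back up (value of joint spindle below 0.004 m), for 0.1 s.
3. the door is held in line with the pointer (angle between the x axis of door_bar and the x axis of pointer_tip, either way round below 0.07 rad and value of joint door above 0.4 rad and contact force between any of the fingers, the arm and door above 0.4 N), for 0.3 s.
At the end, for the whole second after the job is handed in: the robot holds the door still (under 0.05 rad/s) within 0.07 rad of the pointer's angle, touching it with more than 0.4 N; the gauge is up again (within 4 mm) and both spacers are within 20 mm of where they stood (all of step 3 and value of joint spindle below 0.004 m and velocity of joint door between -0.05 and 0.05 rad/s and distance of each of round_spacer, square_spacer from where it was at the start of the episode below 0.02 m); the arm keeps its last pose, push and grip.
It fails at once if the pointer was shifted (tip by more than 10 mm) (distance of pointer_tip from where it was at the start of the episode above 0.01 m).
It fails at once if a spacer was shifted by more than 20 mm (distance of any of round_spacer, square_spacer from where it was at the start of the episode above 0.02 m).
It fails at once if a bystander was shifted by more than 30 mm (distance of any of screwdriver, wrench, antenna_plate, solvent from where it was at the start of the episode above 0.03 m).
It also fails if it takes over 51 s, if anything falls off the work surface, if the arm or the gripper's body presses on something with over 40 N, if the wrist force passes 120 N, or if a joint passes its speed limit or range.

## Working session

There is one attempt and no reset: what is moved stays moved. The work goes in short steps, Python scripts to look and compute and a tool call to move; the robot and the scene stay as the last step left them, time stands still between calls to the robot, and variables do not carry over. Pictures are saved under pics/ and viewed, at most 10 in all, crops included, and the job is handed in when it is done.

Besides the shell and the picture viewer there is one more tool, called after "Call:" by a JSON object that holds its "fn" and its "kwargs", one argument or row to a line. drive_tool: Moves the arm, as the interface text tells. Its arguments: {"type":"object","properties":{"commands":{"type":"array","items":{"type":"object","properties":{"tx":{"type":"number","minimum":-1,"maximum":1},"ty":{"type":"number","minimum":-1,"maximum":1},"tz":{"type":"number","minimum":-1,"maximum":1},"ax":{"type":"number","minimum":-1,"maximum":1},"ay":{"type":"number","minimum":-1,"maximum":1},"az":{"type":"number","minimum":-1,"maximum":1},"gripper":{"type":"number"}}}},"force":{"type":"number"}},"required":["commands"]}

```bash
mkdir -p pics
cat > h.py <<'E'
import numpy as np, cv2
from bench import env, viewer, ticket
def ray(n,u,v,ci=None):
    c=ci or viewer.camera_info(n);R=np.array(c["R"]);t=np.array(c["t"])
    return -R.T@t, R.T@np.array([(u-c["cx"])/c["fx"],(v-c["cy"])/c["fy"],1])
def onz(n,u,v,z,ci=None):
    o,d=ray(n,u,v,ci);return o+d*(z-o[2])/d[2]
def proj(n,X):
    c=viewer.camera_info(n);p=np.array(c["R"])@np.array(X)+np.array(c["t"])
    return [c["cx"]+c["fx"]*p[0]/p[2],c["cy"]+c["fy"]*p[1]/p[2]]
def tri(a,b):
    A=np.zeros((3,3));y=np.zeros(3)
    for o,d in (a,b):
        d=d/np.linalg.norm(d);P=np.eye(3)-np.outer(d,d);A+=P;y+=P@o
    return np.linalg.solve(A,y)
E
python3 - <<'E'
from h import *
for n in("scene","side"):
    cv2.imwrite(f"pics/{n}0.png",viewer.grab_frame(n)); c=viewer.camera_info(n); print(n,c["fx"],ray(n,c["cx"],c["cy"]))
s=env.read_state();print(s["time"],s["tool_pos"],s["tool_rot"],env.finger_overhang,s["width"],s["force"])
E
```

```text
scene 440.3938914570829 (array([1.14943295, 0.20915838, 1.035388  ]), array([-0.57028656, -0.09666451, -0.81573844]))
side 419.1532501674471 (array([ 0.26550117, -0.87506938,  0.77577885]), array([ 0.19942883,  0.82705307, -0.52555814]))
0.1 [0.3041203  0.60200806 0.2178124 ] [-3.13999075e+00  1.28649224e-04  2.67389540e+00] 0.022 0.08798812629391231 [-0.03130661  0.32227482  0.4321585 ]
```

View pics/scene0.png

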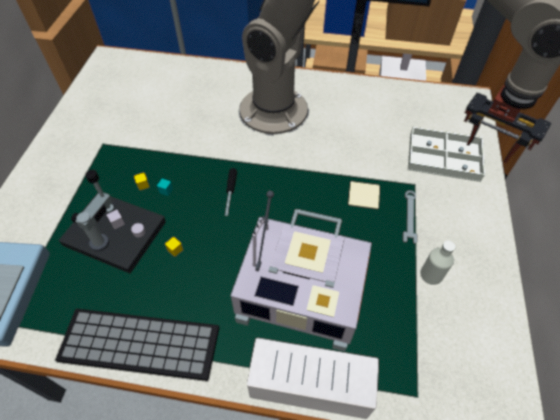

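View pics/side0.png

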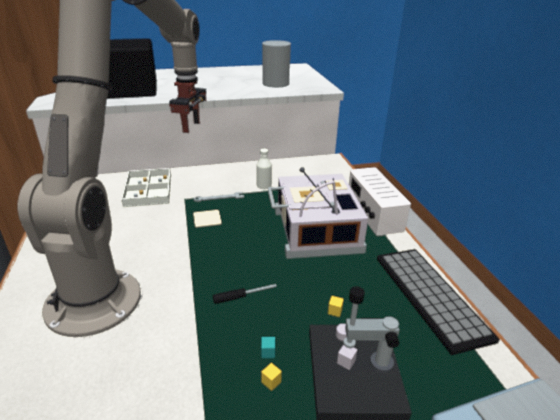

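The scene view shows the gauge at left, with its knob near (93,177), the satellite with the bar near (316,215), and the pointer ball near (269,195). In the side view the knob is near (356,295), the ball near (303,170) and the bar near (275,200). I'll enlarge these areas next.

Run:
```python
import cv2,numpy as np
a=cv2.imread("pics/scene0.png");b=cv2.imread("pics/side0.png")
c=lambda i,x,y,w,h:cv2.resize(i[y:y+h,x:x+w],(400,300),interpolation=cv2.INTER_CUBIC)
o=np.vstack([np.hstack([c(a,60,155,100,75),c(a,240,185,120,90)]),np.hstack([c(b,320,280,100,75),c(b,262,160,100,75)])])
cv2.imwrite("pics/crop0.png",o)
```

```text
(no output)
```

View pics/crop0.png

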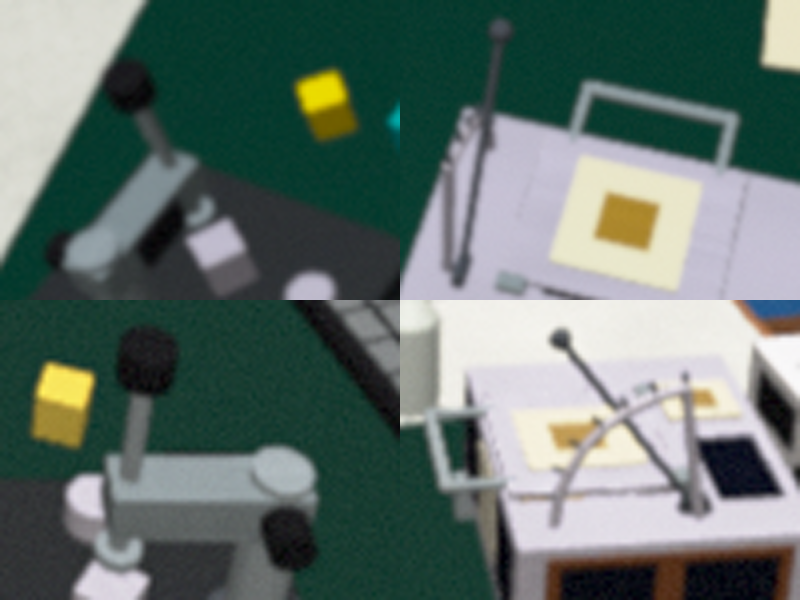

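```bash
cat > m.py <<'E'
from h import *
T=lambda s,d:tri(ray("scene",*s),ray("side",*d))
np.set_printoptions(precision=4,suppress=True)
k=T((92.75,176.5),(356.75,295));print("knob mid",k,onz("scene",92.75,176.5,.226),onz("side",356.75,295,.226))
b=T((270.3,194.3),(302,169.5));print("ball",b)
l=T((295.8,211.1),(272.75,207));r=T((340.5,220.7),(269.5,188));print("bar tri",l,r,np.linalg.norm(l-r))
l=onz("scene",295.8,211.1,.134);r=onz("scene",340.5,220.7,.134);print("bar z",l,r,np.linalg.norm(l-r))
c=(l+r)/2;y=(r-l)/np.linalg.norm(r-l);x=np.array([y[1],-y[0],0])
if x[0]<0:x=-x
h=c+.175*x;print("c",c,"yaw",np.arctan2(x[1],x[0]),"hinge",h)
q=b-h;print("pointer: along -y",q@y,"ang",np.arctan2(q[2],-q@x),"rad",np.hypot(q[2],q@x))
p=T((257.7,267.5),(334.5,210.5));print("pivot",p)
q=b-p;print("ang via pivot",np.arctan2(q[2],-q@x),np.linalg.norm(q))
# gauge-arm direction: knob axis vs column black screw
print("bystanders")
E
python3 m.py
```

```text
knob mid [ 0.5538 -0.3415  0.2238] [ 0.5547 -0.3396  0.226 ] [ 0.5531 -0.3441  0.226 ]
ball [0.5709 0.0947 0.2719]
bar tri [0.5042 0.1468 0.1299] [0.5178 0.2597 0.1321] 0.11372676540079969
bar z [0.5072 0.147  0.134 ] [0.5173 0.2604 0.134 ] 0.11380814220335492
c [0.5123 0.2037 0.134 ] yaw -0.08883650228110389 hinge [0.6866 0.1882 0.134 ]
pointer: along -y -0.103379802412151 ang 0.911198900222681 rad 0.17449199982423572
pivot [0.6763 0.0849 0.132 ]
ang via pivot 0.9234648804255372 0.17541760254724167
bystanders
```

Call:
{"fn": "drive_tool", "kwargs": {
  "commands": [
    {"tz":-0.5,"az":1,"gripper":255},
    {"tz":-0.5,"az":1,"gripper":255},
    {"tz":-0.5,"az":1,"gripper":255},
    {"tz":-0.5,"az":1,"gripper":255},
    {"tz":-0.5,"az":1,"gripper":255},
    {"tz":-0.5,"az":1,"gripper":255},
    {"tz":-0.5,"az":1,"gripper":255},
    {"tz":-0.5,"az":1,"gripper":255},
    {"tx":-0.5,"gripper":255},
    {"tx":-1,"gripper":255}
  ],
  "force": 20
}}

```text
$.commands[0]: bad value
```

```bash
cat >> h.py <<'E'
from scipy.spatial.transform import Rotation as Ro
def need(P):
    s=env.read_state();R=Ro.from_euler("xyz",s["tool_rot"])
    d=R.inv().apply(np.array(P)-s["tool_pos"])/.025
    print("t",s["time"],"pos",np.round(s["tool_pos"],4),"rpy",np.round(s["tool_rot"],3),"F",np.round(s["force"],2),"w",round(s["width"],4),"units",np.round(d,2))
E
python3 -c "
from h import *
need([.554,-.342,.32]); print(proj('scene',[.554,-.342,.066]),proj('side',[.554,-.342,.066]),env.read_state()['joints'])"
```

```text
t 0.1 pos [0.3041 0.602  0.2178] rpy [-3.14   0.     2.674] F [-0.03  0.32  0.43] w 0.088 units [-25.95 -29.21  -4.04]
[np.float64(112.31082006743665), np.float64(214.58434180997696)] [np.float64(347.84128485596693), np.float64(351.28110001676856)] [-1.21112963  0.47770041  0.02233017  1.55629988 -0.01147906  1.10932751
 -0.08307165]
```

Call:
{"fn": "drive_tool", "kwargs": {
  "commands": [
    {"tx":0,"ty":0,"tz":-0.5,"ax":0,"ay":0,"az":1,"gripper":255},
    {"tx":0,"ty":0,"tz":-0.5,"ax":0,"ay":0,"az":1,"gripper":255},
    {"tx":0,"ty":0,"tz":-0.5,"ax":0,"ay":0,"az":1,"gripper":255},
    {"tx":0,"ty":0,"tz":-0.5,"ax":0,"ay":0,"az":1,"gripper":255},
    {"tx":0,"ty":0,"tz":-0.5,"ax":0,"ay":0,"az":1,"gripper":255},
    {"tx":0,"ty":0,"tz":-0.5,"ax":0,"ay":0,"az":1,"gripper":255},
    {"tx":0,"ty":0,"tz":-0.5,"ax":0,"ay":0,"az":1,"gripper":255},
    {"tx":0,"ty":0,"tz":-0.5,"ax":0,"ay":0,"az":1,"gripper":255},
    {"tx":-0.5,"ty":0,"tz":0,"ax":0,"ay":0,"az":0,"gripper":255},
    {"tx":-1,"ty":0,"tz":0,"ax":0,"ay":0,"az":0,"gripper":255}
  ],
  "force": 20
}}

```text
time: 1.1
tool_pos: [0.2999, 0.566, 0.318]
tool_rot: [-3.142, 0.0, 1.475]
force: [-0.8, 0.7, 0.1]
width: 0.0112
gripper_force: 0.0
```

```bash
python3 -c "
from h import *
need([.554,-.342,.32]);print(env.read_state()['joints'])"
```

```text
t 1.1 pos [0.2999 0.566  0.318 ] rpy [-3.142  0.     1.475] F [-0.75  0.66  0.09] w 0.0112 units [-35.19  13.57  -0.07]
[-1.39120569  0.35419085  0.28555879  1.53362489 -0.10243148  1.26873146
 -1.1872572 ]
```

Call:
{"fn": "drive_tool", "kwargs": {
  "commands": [
    {"tx":-1,"ty":0.5,"tz":0,"ax":0,"ay":0,"az":0,"gripper":255},
    {"tx":-1,"ty":0.5,"tz":0,"ax":0,"ay":0,"az":0,"gripper":255},
    {"tx":-1,"ty":0.5,"tz":0,"ax":0,"ay":0,"az":0,"gripper":255},
    {"tx":-1,"ty":0.5,"tz":0,"ax":0,"ay":0,"az":0,"gripper":255},
    {"tx":-1,"ty":0.5,"tz":0,"ax":0,"ay":0,"az":0,"gripper":255},
    {"tx":-1,"ty":0.5,"tz":0,"ax":0,"ay":0,"az":0,"gripper":255},
    {"tx":-1,"ty":0.5,"tz":0,"ax":0,"ay":0,"az":0,"gripper":255},
    {"tx":-1,"ty":0.5,"tz":0,"ax":0,"ay":0,"az":0,"gripper":255},
    {"tx":-1,"ty":0.5,"tz":0,"ax":0,"ay":0,"az":0,"gripper":255},
    {"tx":-1,"ty":0.5,"tz":0,"ax":0,"ay":0,"az":0,"gripper":255}
  ]
}}

```text
time: 2.1
tool_pos: [0.401, 0.3029, 0.3183]
tool_rot: [-3.141, 0.0, 1.474]
force: [0.4, -0.1, 0.1]
width: 0.0003
gripper_force: 0.0
```

Call:
{"fn": "drive_tool", "kwargs": {
  "commands": [
    {"tx":-1,"ty":0.5,"tz":0,"ax":0,"ay":0,"az":0,"gripper":255},
    {"tx":-1,"ty":0.5,"tz":0,"ax":0,"ay":0,"az":0,"gripper":255},
    {"tx":-1,"ty":0.5,"tz":0,"ax":0,"ay":0,"az":0,"gripper":255},
    {"tx":-1,"ty":0.5,"tz":0,"ax":0,"ay":0,"az":0,"gripper":255},
    {"tx":-1,"ty":0.5,"tz":0,"ax":0,"ay":0,"az":0,"gripper":255},
    {"tx":-1,"ty":0.5,"tz":0,"ax":0,"ay":0,"az":0,"gripper":255},
    {"tx":-1,"ty":0.5,"tz":0,"ax":0,"ay":0,"az":0,"gripper":255},
    {"tx":-1,"ty":0.5,"tz":0,"ax":0,"ay":0,"az":0,"gripper":255},
    {"tx":-1,"ty":0.5,"tz":0,"ax":0,"ay":0,"az":0,"gripper":255},
    {"tx":-1,"ty":0.5,"tz":0,"ax":0,"ay":0,"az":0,"gripper":255}
  ]
}}

```text
time: 3.1
tool_pos: [0.5011, 0.0422, 0.3184]
tool_rot: [-3.141, -0.0, 1.474]
force: [0.8, -1.0, -0.5]
width: 0.0001
gripper_force: 0.0
```

```bash
python3 -c "
from h import *
need([.554,-.342,.32]);print(env.read_state()['joints'])"
```

```text
t 3.1 pos [0.5011 0.0422 0.3184] rpy [-3.141 -0.     1.474] F [ 0.82 -0.95 -0.5 ] w 0.0001 units [-15.09   3.59  -0.07]
[-0.81095814  0.09939305  0.66350152  1.8611723  -0.06574131  1.20318986
 -0.22303577]
```

Call:
{"fn": "drive_tool", "kwargs": {
  "commands": [
    {"tx":-1,"ty":0.3,"tz":0,"ax":0,"ay":0,"az":0,"gripper":255},
    {"tx":-1,"ty":0.3,"tz":0,"ax":0,"ay":0,"az":0,"gripper":255},
    {"tx":-1,"ty":0.3,"tz":0,"ax":0,"ay":0,"az":0,"gripper":255},
    {"tx":-1,"ty":0.3,"tz":0,"ax":0,"ay":0,"az":0,"gripper":255},
    {"tx":-1,"ty":0.3,"tz":0,"ax":0,"ay":0,"az":0,"gripper":255},
    {"tx":-1,"ty":0.3,"tz":0,"ax":0,"ay":0,"az":0,"gripper":255},
    {"tx":-1,"ty":0.3,"tz":0,"ax":0,"ay":0,"az":0,"gripper":255},
    {"tx":-1,"ty":0.3,"tz":0,"ax":0,"ay":0,"az":0,"gripper":255},
    {"tx":-1,"ty":0.3,"tz":0,"ax":0,"ay":0,"az":0,"gripper":255},
    {"tx":-1,"ty":0.3,"tz":0,"ax":0,"ay":0,"az":0,"gripper":255}
  ]
}}

```text
time: 4.1
tool_pos: [0.5515, -0.2136, 0.3183]
tool_rot: [-3.141, -0.0, 1.474]
force: [0.8, -0.0, -0.1]
width: 0.0006
gripper_force: 0.0
```

Call:
{"fn": "drive_tool", "kwargs": {
  "commands": [
    {"tx":-1,"ty":0.2,"tz":0,"ax":0,"ay":0,"az":0,"gripper":255},
    {"tx":-1,"ty":0.2,"tz":0,"ax":0,"ay":0,"az":0,"gripper":255},
    {"tx":-1,"ty":0,"tz":0,"ax":0,"ay":0,"az":0,"gripper":255},
    {"tx":-0.7,"ty":0,"tz":0,"ax":0,"ay":0,"az":0,"gripper":255},
    {"tx":-0.5,"ty":0,"tz":0,"ax":0,"ay":0,"az":0,"gripper":255},
    {"tx":-0.3,"ty":0,"tz":0.5,"ax":0,"ay":0,"az":0,"gripper":255},
    {"tx":0,"ty":0,"tz":0.5,"ax":0,"ay":0,"az":0,"gripper":255},
    {"tx":0,"ty":0,"tz":0,"ax":0,"ay":0,"az":0,"gripper":255},
    {"tx":0,"ty":0,"tz":0,"ax":0,"ay":0,"az":0,"gripper":255},
    {"tx":0,"ty":0,"tz":0,"ax":0,"ay":0,"az":0,"gripper":255}
  ]
}}

```text
time: 5.1
tool_pos: [0.5511, -0.3249, 0.2938]
tool_rot: [3.141, -0.0, 1.475]
force: [-0.5, 0.2, -0.9]
width: 0.0002
gripper_force: 0.0
```

```bash
python3 -c "
from h import *
need([.554,-.342,.259])
print(env.read_state()['joints'])
ims=[]
for n,p in(('scene',(.554,-.342,.24)),('side',(.554,-.342,.24))):
    f=viewer.grab_frame(n);u,v=map(int,proj(n,p));x,y=max(u-50,0),v-45
    ims.append(cv2.resize(f[y:y+75,x:x+100],(400,300),interpolation=cv2.INTER_CUBIC));print(n,x,y)
print('knob in wrist',proj('wrist',[.554,-.342,.237]))
w=cv2.resize(viewer.grab_frame('wrist'),(400,300))
cv2.imwrite('pics/k1.png',np.vstack([np.hstack(ims),np.hstack([w,w*0])]))
"
```

```text
t 5.1 pos [ 0.5511 -0.3249  0.2938] rpy [ 3.141 -0.     1.475] F [-0.5  0.2 -0.9] w 0.0002 units [-0.67  0.18  1.39]
[-0.1207108   0.44498496  0.79177105  1.59288586 -0.32986768  1.24263129
  0.63412134]
scene 39 127
side 307 243
knob in wrist [np.float64(287.4474708123337), np.float64(245.88646897008834)]
```

View pics/k1.png

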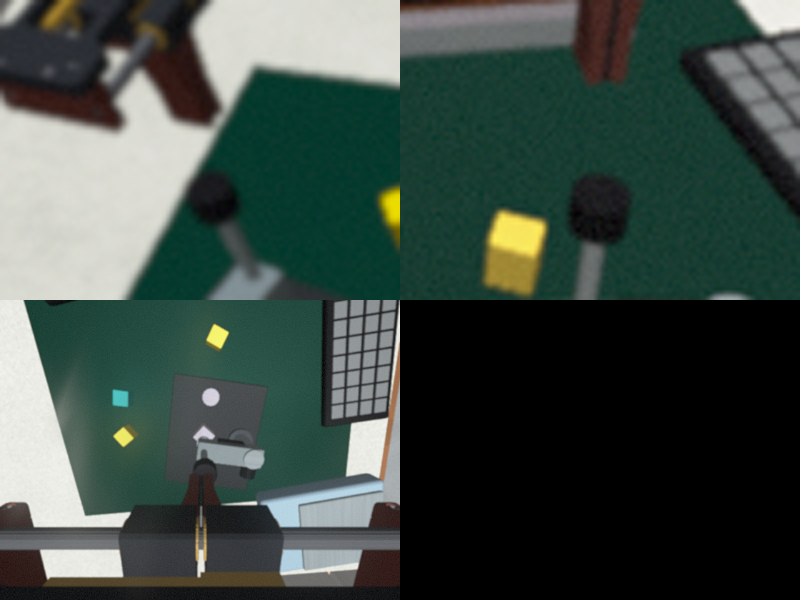

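The wrist view shows the knob at about (286,240) full-scale, matching the prediction of (287,246). The square spacer is under the foot.

Call:
{"fn": "drive_tool", "kwargs": {
  "commands": [
    {"tx":-0.35,"ty":0.1,"tz":0,"ax":0,"ay":0,"az":0,"gripper":255},
    {"tx":-0.33,"ty":0.05,"tz":0,"ax":0,"ay":0,"az":0,"gripper":255},
    {"tx":0,"ty":0,"tz":0,"ax":0,"ay":0,"az":0,"gripper":255},
    {"tx":0,"ty":0,"tz":0.5,"ax":0,"ay":0,"az":0,"gripper":255},
    {"tx":0,"ty":0,"tz":0.5,"ax":0,"ay":0,"az":0,"gripper":255},
    {"tx":0,"ty":0,"tz":0.4,"ax":0,"ay":0,"az":0,"gripper":255},
    {"tx":0,"ty":0,"tz":0.3,"ax":0,"ay":0,"az":0,"gripper":255},
    {"tx":0,"ty":0,"tz":0.3,"ax":0,"ay":0,"az":0,"gripper":255},
    {"tx":0,"ty":0,"tz":0,"ax":0,"ay":0,"az":0,"gripper":255},
    {"tx":0,"ty":0,"tz":0,"ax":0,"ay":0,"az":0,"gripper":255}
  ]
}}

```text
time: 6.25
tool_pos: [0.5528, -0.3431, 0.2437]
tool_rot: [3.142, 0.0, 1.474]
force: [0.8, 0.3, 0.4]
width: 0.0005
gripper_force: 0.0
```

```bash
python3 -c "
from h import *
need([.554,-.342,.259])
ims=[]
for n,p in(('scene',(.554,-.342,.22)),('side',(.554,-.342,.22))):
    f=viewer.grab_frame(n);u,v=map(int,proj(n,p));x,y=max(u-40,0),v-45
    ims.append(cv2.resize(f[y:y+75,x:x+75],(400,400),interpolation=cv2.INTER_CUBIC));print(n,x,y,proj(n,(.554,-.342,.237)))
cv2.imwrite('pics/k2.png',np.hstack(ims))
for i in range(3): print(env.read_state()['force'])
"
```

```text
t 6.25 pos [ 0.5528 -0.3431  0.2437] rpy [3.142 0.    1.474] F [0.8  0.28 0.35] w 0.0005 units [ 0.05  0.04 -0.61]
scene 52 132 [np.float64(90.341804918556), np.float64(173.14696098083658)]
side 316 251 [np.float64(357.42618438041654), np.float64(289.7748730439247)]
[ 0.86053225 -0.62850597 -0.17853612]
[ 0.86053225 -0.62850597 -0.17853612]
[ 0.86053225 -0.62850597 -0.17853612]
```

View pics/k2.png

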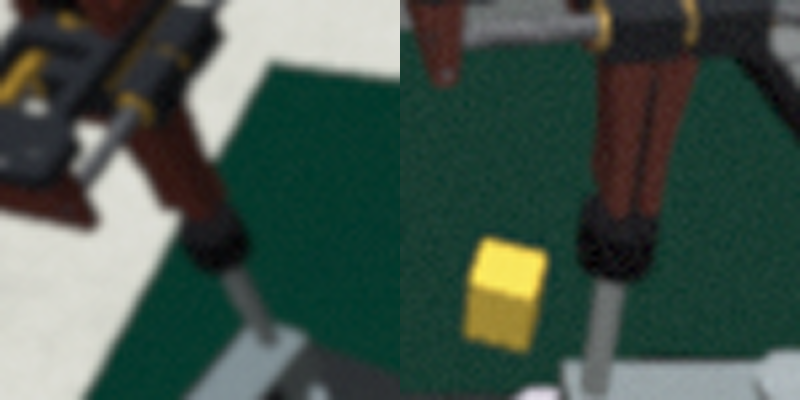

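```bash
python3 -c "
from h import *
print(tri(ray('scene',91.4,172.3),ray('side',359.1,291.3)))
print(proj('scene',(.5528,-.3431,.2217)),proj('side',(.5528,-.3431,.2217)))
f=viewer.grab_frame('side');g=viewer.grab_frame('scene')
a=cv2.resize(f[275:315,335:375],(400,400),interpolation=cv2.INTER_CUBIC);b=cv2.resize(g[155:195,72:112],(400,400),interpolation=cv2.INTER_CUBIC)
cv2.imwrite('pics/k3.png',np.clip(np.hstack([b,a])*2.0,0,255).astype(np.uint8))
"
```

```text
[ 0.55355601 -0.34292525  0.23607998]
[np.float64(92.31493563738678), np.float64(176.86121896237339)] [np.float64(356.1089263656882), np.float64(296.3463441827872)]
```

View pics/k3.png

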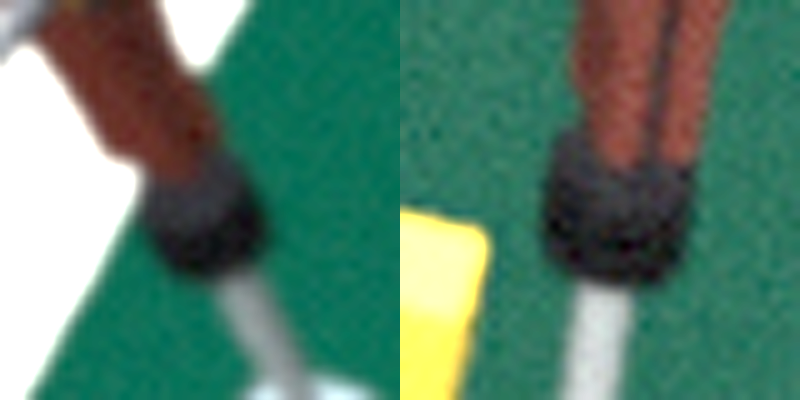

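The tips rest on the knob top, about 4 mm off in +x, with almost no force yet. I'll press in small steps.

Call:
{"fn": "drive_tool", "kwargs": {
  "commands": [
    {"tx":0,"ty":-0.12,"tz":0,"ax":0,"ay":0,"az":0,"gripper":255},
    {"tx":0,"ty":0,"tz":0.1,"ax":0,"ay":0,"az":0,"gripper":255},
    {"tx":0,"ty":0,"tz":0.1,"ax":0,"ay":0,"az":0,"gripper":255},
    {"tx":0,"ty":0,"tz":0.1,"ax":0,"ay":0,"az":0,"gripper":255},
    {"tx":0,"ty":0,"tz":0.1,"ax":0,"ay":0,"az":0,"gripper":255},
    {"tx":0,"ty":0,"tz":0,"ax":0,"ay":0,"az":0,"gripper":255},
    {"tx":0,"ty":0,"tz":0,"ax":0,"ay":0,"az":0,"gripper":255},
    {"tx":0,"ty":0,"tz":0,"ax":0,"ay":0,"az":0,"gripper":255},
    {"tx":0,"ty":0,"tz":0,"ax":0,"ay":0,"az":0,"gripper":255},
    {"tx":0,"ty":0,"tz":0,"ax":0,"ay":0,"az":0,"gripper":255}
  ]
}}

```text
time: 7.45
tool_pos: [0.5497, -0.3427, 0.2336]
tool_rot: [-3.142, -0.0, 1.474]
force: [-0.2, -0.9, 0.0]
width: 0.0006
gripper_force: 0.0
```

```bash
python3 -c "
from h import *
need([.554,-.342,.259])
f=viewer.grab_frame('side');g=viewer.grab_frame('scene')
a=cv2.resize(f[270:330,325:385],(400,400),interpolation=cv2.INTER_CUBIC);b=cv2.resize(g[150:210,62:122],(400,400),interpolation=cv2.INTER_CUBIC)
cv2.imwrite('pics/k4.png',np.clip(np.hstack([b,a])*2.0,0,255).astype(np.uint8))
print(env.read_state()['force'],env.read_state()['tau'])
"
```

```text
t 7.45 pos [ 0.5497 -0.3427  0.2336] rpy [-3.142 -0.     1.474] F [-0.21 -0.89  0.01] w 0.0006 units [ 0.05  0.17 -1.02]
[-0.18415885 -0.02272174  0.15899916] [ 1.11657799e-03 -4.94351292e+01  1.11546940e+01 -2.56886566e+01
 -2.98900064e-02  5.97032905e-02 -4.34443871e-05]
```

View pics/k4.png

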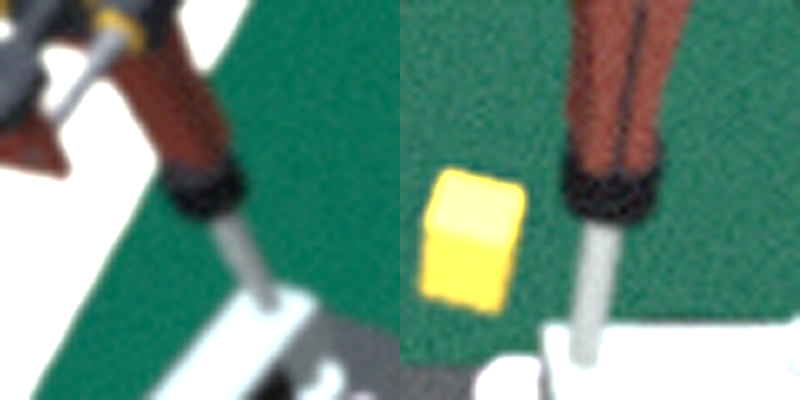

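```bash
cat > prof.py <<'E'
from h import *
import sys
t=sys.argv[1]
f=viewer.grab_frame('side');g=viewer.grab_frame('scene')
cv2.imwrite(f'pics/p{t}_side.png',f);cv2.imwrite(f'pics/p{t}_scene.png',g)
def dark(i,x0,x1,y0,y1):
    c=cv2.GaussianBlur(i[y0:y1,x0:x1],(3,3),0).astype(int);m=(c.max(2)<50)
    ys,xs=np.nonzero(m);return len(xs),xs.mean()+x0,ys.mean()+y0,ys.min()+y0,ys.max()+y0,xs.min()+x0,xs.max()+x0
for nm,i,j,b,cols in(('side',f,cv2.imread('pics/side0.png'),(340,374,270,325),(350,356,362)),('scene',g,cv2.imread('pics/scene0.png'),(76,110,160,205),(88,93,98))):
    for k,im in(('now',i),('ini',j)):
        print(nm,k,np.round(dark(im,*b),1))
        for c in cols: print(c,' '.join('%d/%d/%d'%tuple(p) for p in im[b[2]+10:b[3]-5:2,c]))
need([.554,-.342,.2]);print('tip proj',proj('side',np.array(env.read_state()['tool_pos'])-[0,0,.022]))
E
python3 prof.py a
```

```text
side now [203.  355.1 293.6 270.  304.  348.  364. ]
350 34/41/42 34/38/50 32/37/54 29/31/49 36/43/48 28/32/35 23/22/21 28/26/22 9/9/2 19/19/19 21/22/19 38/49/19 49/61/25 47/59/20 50/59/22 50/60/29 48/61/27 58/67/42 65/74/55 91/93/79
356 35/39/72 34/43/72 33/39/70 34/39/70 38/41/71 32/35/65 34/35/65 36/37/58 22/20/27 12/8/12 16/11/15 17/14/17 81/81/78 106/108/103 101/101/97 94/95/89 90/91/84 81/86/74 69/73/54 92/95/82
362 39/44/76 32/36/73 36/40/75 37/45/73 36/40/65 33/34/64 33/34/60 29/31/46 14/15/16 21/21/18 24/22/13 38/45/23 46/55/19 47/58/20 52/62/24 43/57/18 49/58/25 54/64/30 42/54/15 79/77/69
side ini [254.  356.2 294.7 286.  304.  348.  364. ]
350 47/56/19 52/63/29 48/60/24 47/59/21 44/50/25 32/35/25 25/28/21 18/18/20 18/20/15 18/16/18 21/23/16 40/50/18 52/65/29 52/62/29 47/58/25 50/63/29 53/64/32 59/67/43 67/72/53 91/95/79
356 44/59/18 52/62/31 49/60/21 38/44/29 32/29/28 34/33/31 29/26/26 30/30/30 30/27/30 18/15/16 23/21/25 14/13/11 80/81/78 106/107/102 103/104/98 97/97/91 91/93/86 79/82/71 67/76/55 95/97/82
362 44/58/21 49/60/23 48/61/24 45/57/15 38/44/23 21/22/22 30/26/28 3
[... 523 characters left out ...]
/70 77/78/66 122/118/105 147/142/127 151/145/131
scene ini [163.   92.4 176.4 169.  183.   86.   99. ]
88 76/81/71 36/33/32 29/23/25 28/25/24 17/15/16 23/24/14 34/43/8 43/56/6 42/54/0 47/57/9 46/56/8 44/55/3 46/57/6 45/58/4 45/57/7
93 33/35/23 29/25/27 29/26/26 27/24/24 15/11/14 12/12/12 25/25/19 53/58/34 49/59/19 44/55/5 47/58/8 46/57/5 45/57/6 48/58/17 82/82/65
98 42/55/3 41/53/4 35/45/8 27/32/12 23/25/11 32/38/10 47/55/28 58/61/48 67/68/61 76/75/70 76/77/67 76/78/65 122/119/107 146/141/127 149/144/130
t 7.65 pos [ 0.5497 -0.3427  0.2336] rpy [ 3.142 -0.     1.474] F [-0.53 -0.32 -0.37] w 0.0005 units [0.04 0.17 1.35]
tip proj [np.float64(353.8956386966543), np.float64(300.37192046458915)]
```

The knob hasn't moved and no force is read, so I'll keep descending slowly and watch the force.

Call:
{"fn": "drive_tool", "kwargs": {
  "commands": [
    {"tx":0,"ty":0.1,"tz":0,"ax":0,"ay":0,"az":0,"gripper":255},
    {"tx":0,"ty":0,"tz":0.1,"ax":0,"ay":0,"az":0,"gripper":255},
    {"tx":0,"ty":0,"tz":0.1,"ax":0,"ay":0,"az":0,"gripper":255},
    {"tx":0,"ty":0,"tz":0.1,"ax":0,"ay":0,"az":0,"gripper":255},
    {"tx":0,"ty":0,"tz":0.1,"ax":0,"ay":0,"az":0,"gripper":255},
    {"tx":0,"ty":0,"tz":0,"ax":0,"ay":0,"az":0,"gripper":255},
    {"tx":0,"ty":0,"tz":0,"ax":0,"ay":0,"az":0,"gripper":255},
    {"tx":0,"ty":0,"tz":0,"ax":0,"ay":0,"az":0,"gripper":255},
    {"tx":0,"ty":0,"tz":0,"ax":0,"ay":0,"az":0,"gripper":255},
    {"tx":0,"ty":0,"tz":0,"ax":0,"ay":0,"az":0,"gripper":255}
  ]
}}

```text
time: 8.65
tool_pos: [0.5525, -0.343, 0.2238]
tool_rot: [3.141, 0.0, 1.474]
force: [1.8, -0.6, 4.0]
width: 0.0005
gripper_force: 1.7
```

```bash
python3 prof.py b | grep -v ini; python3 -c "
from h import *
f=cv2.imread('pics/pb_side.png');g=cv2.imread('pics/pb_scene.png')
a=cv2.resize(f[260:320,325:385],(400,400),interpolation=cv2.INTER_CUBIC);b=cv2.resize(g[140:200,62:122],(400,400),interpolation=cv2.INTER_CUBIC)
cv2.imwrite('pics/k5.png',np.clip(np.hstack([b,a])*2.5,0,255).astype(np.uint8))"
```

```text
side now [243.  355.3 292.2 270.  307.  348.  373. ]
350 45/57/22 49/58/31 43/52/29 43/55/36 42/48/41 37/43/38 39/46/38 32/31/32 27/27/26 19/18/19 18/17/17 20/18/21 19/24/14 41/48/19 50/59/25 49/60/22 56/63/34 59/68/44 66/74/57 92/95/81
356 31/37/71 41/45/78 33/41/71 40/45/73 37/38/74 37/42/75 39/44/75 32/38/70 37/40/73 33/38/67 24/26/29 9/10/12 16/20/17 24/23/21 79/80/75 92/92/86 90/94/85 78/81/67 66/73/54 94/96/81
362 34/37/65 32/35/66 35/43/72 31/32/68 39/45/76 33/41/71 39/44/75 31/37/70 30/38/68 27/29/48 24/24/21 27/29/20 29/31/13 45/53/22 48/61/21 47/56/21 46/57/17 49/61/24 47/57/21 80/80/73
350 47/56/19 52/63/29 48/60/24 47/59/21 44/50/25 32/35/25 25/28/21 18/18/20 18/20/15 18/16/18 21/23/16 40/50/18 52/65/29 52/62/29 47/58/25 50/63/29 53/64/32 59/67/43 67/72/53 91/95/79
356 44/59/18 52/62/31 49/60/21 38/44/29 32/29/28 34/33/31 29/26/26 30/30/30 30/27/30 18/15/16 23/21/25 14/13/11 80/81/78 106/107/102 103/104/98 97/97/91 91/93/86 79/82/71 67/76/55 95/97/82
362 44/58/21 49/60/23 48/61/24 45/57/15 38/44/23 21/22/22 30/26/28 32/27/28 24/19/18 23/23/20 16/20/8 38/45/21 49/57/25 49/
[... 414 characters left out ...]
11 14/16/12 9/9/6 17/15/10 38/40/29 66/67/62 76/75/71 77/79/70 76/78/65 123/118/106 146/141/127 151/146/131
88 76/81/71 36/33/32 29/23/25 28/25/24 17/15/16 23/24/14 34/43/8 43/56/6 42/54/0 47/57/9 46/56/8 44/55/3 46/57/6 45/58/4 45/57/7
93 33/35/23 29/25/27 29/26/26 27/24/24 15/11/14 12/12/12 25/25/19 53/58/34 49/59/19 44/55/5 47/58/8 46/57/5 45/57/6 48/58/17 82/82/65
98 42/55/3 41/53/4 35/45/8 27/32/12 23/25/11 32/38/10 47/55/28 58/61/48 67/68/61 76/75/70 76/77/67 76/78/65 122/119/107 146/141/127 149/144/130
t 8.75 pos [ 0.5525 -0.3431  0.2238] rpy [3.141 0.    1.474] F [ 1.97 -0.37  3.57] w 0.0002 units [0.05 0.06 0.95]
tip proj [np.float64(354.7451157017386), np.float64(304.077952321229)]
```

View pics/k5.png

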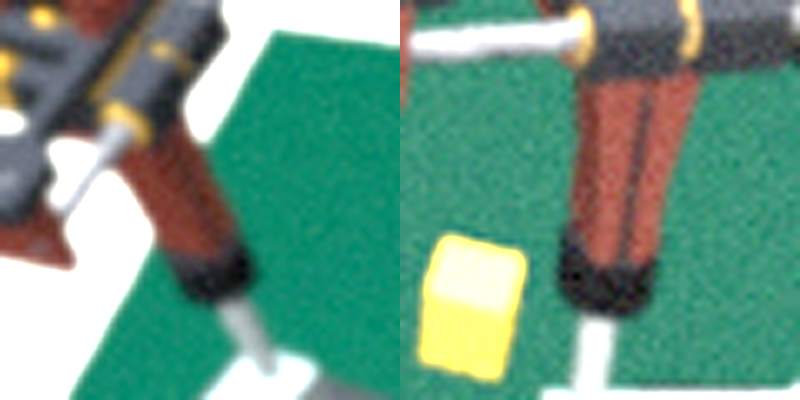

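Contact is made at 3.6–4 N and the knob has started down. I'll press on.

Call:
{"fn": "drive_tool", "kwargs": {
  "commands": [
    {"tx":0,"ty":0,"tz":0.1,"ax":0,"ay":0,"az":0,"gripper":255},
    {"tx":0,"ty":0,"tz":0.1,"ax":0,"ay":0,"az":0,"gripper":255},
    {"tx":0,"ty":0,"tz":0.1,"ax":0,"ay":0,"az":0,"gripper":255},
    {"tx":0,"ty":0,"tz":0.1,"ax":0,"ay":0,"az":0,"gripper":255},
    {"tx":0,"ty":0,"tz":0.1,"ax":0,"ay":0,"az":0,"gripper":255},
    {"tx":0,"ty":0,"tz":0.1,"ax":0,"ay":0,"az":0,"gripper":255},
    {"tx":0,"ty":0,"tz":0.1,"ax":0,"ay":0,"az":0,"gripper":255},
    {"tx":0,"ty":0,"tz":0,"ax":0,"ay":0,"az":0,"gripper":255},
    {"tx":0,"ty":0,"tz":0,"ax":0,"ay":0,"az":0,"gripper":255},
    {"tx":0,"ty":0,"tz":0,"ax":0,"ay":0,"az":0,"gripper":255}
  ]
}}

```text
time: 9.75
tool_pos: [0.5525, -0.3431, 0.2067]
tool_rot: [3.141, 0.0, 1.474]
force: [2.1, -0.4, 8.2]
width: 0.0002
gripper_force: 4.0
```

Call:
{"fn": "drive_tool", "kwargs": {
  "commands": [
    {"tx":0,"ty":0,"tz":0.08,"ax":0,"ay":0,"az":0,"gripper":255},
    {"tx":0,"ty":0,"tz":0.05,"ax":0,"ay":0,"az":0,"gripper":255},
    {"tx":0,"ty":0,"tz":0,"ax":0,"ay":0,"az":0,"gripper":255},
    {"tx":0,"ty":0,"tz":0,"ax":0,"ay":0,"az":0,"gripper":255},
    {"tx":0,"ty":0,"tz":0,"ax":0,"ay":0,"az":0,"gripper":255},
    {"tx":0,"ty":0,"tz":0,"ax":0,"ay":0,"az":0,"gripper":255},
    {"tx":0,"ty":0,"tz":0,"ax":0,"ay":0,"az":0,"gripper":255},
    {"tx":0,"ty":0,"tz":0,"ax":0,"ay":0,"az":0,"gripper":255},
    {"tx":0,"ty":0,"tz":0,"ax":0,"ay":0,"az":0,"gripper":255},
    {"tx":0,"ty":0,"tz":0,"ax":0,"ay":0,"az":0,"gripper":255}
  ]
}}

```text
time: 10.75
tool_pos: [0.5525, -0.3432, 0.2039]
tool_rot: [3.14, -0.0, 1.474]
force: [1.4, 1.1, 11.0]
width: 0.0004
gripper_force: 5.4
```

It reads 11.0 N with the 1 N/mm over-travel slope, so the foot is pressed on the spacer. I'll hold it a little longer, then lift.

Call:
{"fn": "drive_tool", "kwargs": {
  "commands": [
    {"tx":0,"ty":0,"tz":0,"ax":0,"ay":0,"az":0,"gripper":255},
    {"tx":0,"ty":0,"tz":0,"ax":0,"ay":0,"az":0,"gripper":255},
    {"tx":0,"ty":0,"tz":0,"ax":0,"ay":0,"az":0,"gripper":255},
    {"tx":0,"ty":0,"tz":-0.3,"ax":0,"ay":0,"az":0,"gripper":255},
    {"tx":0,"ty":0,"tz":-0.5,"ax":0,"ay":0,"az":0,"gripper":255},
    {"tx":0,"ty":0,"tz":-0.8,"ax":0,"ay":0,"az":0,"gripper":255},
    {"tx":0,"ty":0,"tz":-0.8,"ax":0,"ay":0,"az":0,"gripper":255},
    {"tx":0,"ty":0,"tz":-0.8,"ax":0,"ay":0,"az":0,"gripper":255},
    {"tx":0,"ty":0,"tz":-0.8,"ax":0,"ay":0,"az":0,"gripper":255},
    {"tx":0,"ty":0,"tz":-0.6,"ax":0,"ay":0,"az":0,"gripper":255}
  ]
}}

```text
time: 11.75
tool_pos: [0.5509, -0.3427, 0.3183]
tool_rot: [-3.139, -0.001, 1.473]
force: [0.6, 0.2, 0.0]
width: 0.0006
gripper_force: 0.0
```

```bash
python3 prof.py c | grep -E "side (now|ini)|scene (now|ini)"; python3 -c "
from h import *
need([.512,.204,.32])"
```

```text
side now [255.  356.2 294.7 286.  304.  348.  364. ]
side ini [254.  356.2 294.7 286.  304.  348.  364. ]
scene now [163.   92.4 176.5 169.  184.   86.   99. ]
scene ini [163.   92.4 176.4 169.  183.   86.   99. ]
t 11.85 pos [ 0.552  -0.3435  0.3194] rpy [3.14  0.    1.473] F [-0.35 -0.81  0.17] w 0.0005 units [21.64 -3.72 -0.04]
```

Call:
{"fn": "drive_tool", "kwargs": {
  "commands": [
    {"tx":1,"ty":-0.4,"tz":0,"ax":0,"ay":0,"az":0,"gripper":139},
    {"tx":1,"ty":-0.4,"tz":0,"ax":0,"ay":0,"az":0,"gripper":139},
    {"tx":1,"ty":-0.4,"tz":0,"ax":0,"ay":0,"az":0,"gripper":139},
    {"tx":1,"ty":-0.4,"tz":0,"ax":0,"ay":0,"az":0,"gripper":139},
    {"tx":1,"ty":-0.4,"tz":0,"ax":0,"ay":0,"az":0,"gripper":139},
    {"tx":1,"ty":-0.4,"tz":0,"ax":0,"ay":0,"az":0,"gripper":139},
    {"tx":1,"ty":-0.4,"tz":0,"ax":0,"ay":0,"az":0,"gripper":139},
    {"tx":1,"ty":-0.4,"tz":0,"ax":0,"ay":0,"az":0,"gripper":139},
    {"tx":1,"ty":-0.4,"tz":0,"ax":0,"ay":0,"az":0,"gripper":139},
    {"tx":1,"ty":-0.1,"tz":0,"ax":0,"ay":0,"az":0,"gripper":139}
  ]
}}

```text
time: 12.85
tool_pos: [0.4824, -0.0841, 0.3167]
tool_rot: [-3.139, -0.0, 1.474]
force: [0.0, 0.1, -0.3]
width: 0.04
gripper_force: 0.0
```

Call:
{"fn": "drive_tool", "kwargs": {
  "commands": [
    {"tx":1,"ty":0,"tz":0,"ax":0,"ay":0,"az":0,"gripper":139},
    {"tx":1,"ty":0,"tz":0,"ax":0,"ay":0,"az":0,"gripper":139},
    {"tx":1,"ty":0,"tz":0,"ax":0,"ay":0,"az":0,"gripper":139},
    {"tx":1,"ty":0,"tz":0,"ax":0,"ay":0,"az":0,"gripper":139},
    {"tx":1,"ty":0,"tz":0,"ax":0,"ay":0,"az":0,"gripper":139},
    {"tx":1,"ty":0,"tz":0,"ax":0,"ay":0,"az":0,"gripper":139},
    {"tx":1,"ty":0,"tz":0,"ax":0,"ay":0,"az":0,"gripper":139},
    {"tx":1,"ty":0,"tz":0,"ax":0,"ay":0,"az":0,"gripper":139},
    {"tx":1,"ty":0,"tz":0,"ax":0,"ay":0,"az":0,"gripper":139},
    {"tx":1,"ty":0,"tz":0,"ax":0,"ay":0,"az":0,"gripper":139}
  ]
}}

```text
time: 13.85
tool_pos: [0.5075, 0.1643, 0.3165]
tool_rot: [-3.139, 0.002, 1.474]
force: [-0.4, 0.0, 0.2]
width: 0.0404
gripper_force: 0.0
```

Call:
{"fn": "drive_tool", "kwargs": {
  "commands": [
    {"tx":0.8,"ty":0,"tz":0,"ax":0,"ay":0,"az":0,"gripper":139},
    {"tx":0.5,"ty":0,"tz":0,"ax":0,"ay":0,"az":0,"gripper":139},
    {"tx":0.3,"ty":0,"tz":0,"ax":0,"ay":0,"az":0,"gripper":139},
    {"tx":0,"ty":0,"tz":0.8,"ax":0,"ay":0,"az":0,"gripper":139},
    {"tx":0,"ty":0,"tz":0.8,"ax":0,"ay":0,"az":0,"gripper":139},
    {"tx":0,"ty":0,"tz":0.8,"ax":0,"ay":0,"az":0,"gripper":139},
    {"tx":0,"ty":0,"tz":0.8,"ax":0,"ay":0,"az":0,"gripper":139},
    {"tx":0,"ty":0,"tz":0,"ax":0,"ay":0,"az":0,"gripper":139},
    {"tx":0,"ty":0,"tz":0,"ax":0,"ay":0,"az":0,"gripper":139},
    {"tx":0,"ty":0,"tz":0,"ax":0,"ay":0,"az":0,"gripper":139}
  ]
}}

```text
time: 14.85
tool_pos: [0.5132, 0.2033, 0.2391]
tool_rot: [3.14, -0.001, 1.473]
force: [0.2, 0.4, -0.2]
width: 0.0395
gripper_force: 0.0
```

```bash
python3 -c "
from h import *
need([.512,.204,.20])
ci=viewer.camera_info('wrist');w=viewer.grab_frame('wrist');cv2.imwrite('pics/w1.png',w)
for p in([.507,.147,.134],[.517,.260,.134],[.571,.0947,.272]):print(proj('wrist',p))
import pickle;pickle.dump(ci,open('w1.pkl','wb'));print(env.read_state()['joints'])
"
```

```text
t 14.85 pos [0.5132 0.2033 0.2391] rpy [ 3.140e+00 -1.000e-03  1.473e+00] F [ 0.21  0.42 -0.21] w 0.0395 units [ 0.02 -0.05  1.56]
[np.float64(280.69585816111595), np.float64(264.9689009622241)]
[np.float64(279.6591694331062), np.float64(147.0712973253756)]
[np.float64(397.72623371351847), np.float64(442.2817466905151)]
[-0.92917541  0.27329826  0.5358681   1.85857329 -0.15992725  1.05002259
 -0.42743529]
```

View pics/w1.png

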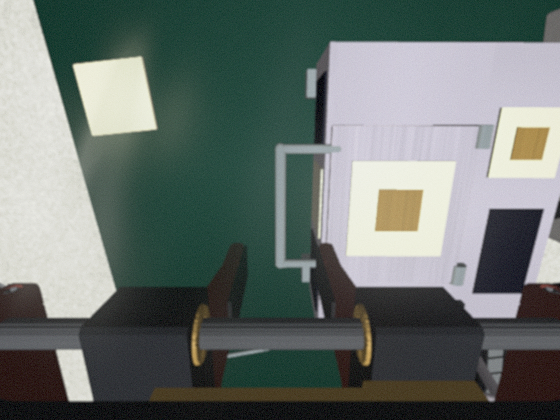

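The bar is vertical at column 281, rows 147–265. That agrees with my estimate, and it's centred between the fingers. I'll lower and close.

Call:
{"fn": "drive_tool", "kwargs": {
  "commands": [
    {"tx":0,"ty":-0.04,"tz":0,"ax":0,"ay":0,"az":0,"gripper":155},
    {"tx":0,"ty":0,"tz":0.5,"ax":0,"ay":0,"az":0,"gripper":155},
    {"tx":0,"ty":0,"tz":0.6,"ax":0,"ay":0,"az":0,"gripper":155},
    {"tx":0,"ty":0,"tz":0.6,"ax":0,"ay":0,"az":0,"gripper":155},
    {"tx":0,"ty":0,"tz":0.6,"ax":0,"ay":0,"az":0,"gripper":155},
    {"tx":0,"ty":0,"tz":0.5,"ax":0,"ay":0,"az":0,"gripper":155},
    {"tx":0,"ty":0,"tz":0.5,"ax":0,"ay":0,"az":0,"gripper":155},
    {"tx":0,"ty":0,"tz":0.5,"ax":0,"ay":0,"az":0,"gripper":155},
    {"tx":0,"ty":0,"tz":0.4,"ax":0,"ay":0,"az":0,"gripper":155},
    {"tx":0,"ty":0,"tz":0,"ax":0,"ay":0,"az":0,"gripper":155}
  ]
}}

```text
time: 15.9
tool_pos: [0.5106, 0.2032, 0.1314]
tool_rot: [-3.14, 0.002, 1.474]
force: [0.2, 0.7, -0.3]
width: 0.0345
gripper_force: 0.0
```

Call:
{"fn": "drive_tool", "kwargs": {
  "commands": [
    {"tx":0,"ty":0,"tz":0,"ax":0,"ay":0,"az":0,"gripper":255},
    {"tx":0,"ty":0,"tz":0,"ax":0,"ay":0,"az":0,"gripper":255},
    {"tx":0,"ty":0,"tz":0,"ax":0,"ay":0,"az":0,"gripper":255},
    {"tx":0,"ty":0,"tz":0,"ax":0,"ay":0,"az":0,"gripper":255},
    {"tx":0,"ty":0,"tz":0,"ax":0,"ay":0,"az":0,"gripper":255},
    {"tx":0,"ty":0,"tz":0,"ax":0,"ay":0,"az":0,"gripper":255},
    {"tx":0,"ty":0,"tz":0,"ax":0,"ay":0,"az":0,"gripper":255},
    {"tx":0,"ty":0,"tz":0,"ax":0,"ay":0,"az":0,"gripper":255},
    {"tx":0,"ty":0,"tz":0,"ax":0,"ay":0,"az":0,"gripper":255},
    {"tx":0,"ty":0,"tz":0,"ax":0,"ay":0,"az":0,"gripper":255}
  ],
  "force": 25
}}

```text
time: 16.9
tool_pos: [0.5127, 0.204, 0.135]
tool_rot: [3.139, -0.002, 1.473]
force: [-2.0, -1.3, 15.0]
width: 0.0003
gripper_force: 7.5
```

The fingers closed to zero on top of the bar. As with the knob, the effective tips sit about 25 mm further back than nominal. I'll back off, open, and go about 22 mm deeper.

Call:
{"fn": "drive_tool", "kwargs": {
  "commands": [
    {"tx":0,"ty":0,"tz":-0.5,"ax":0,"ay":0,"az":0,"gripper":255},
    {"tx":0,"ty":0,"tz":-0.5,"ax":0,"ay":0,"az":0,"gripper":155},
    {"tx":0,"ty":0,"tz":0,"ax":0,"ay":0,"az":0,"gripper":155},
    {"tx":0,"ty":0,"tz":0,"ax":0,"ay":0,"az":0,"gripper":155},
    {"tx":0,"ty":0.04,"tz":0,"ax":0,"ay":0,"az":0,"gripper":155},
    {"tx":0,"ty":0,"tz":0,"ax":0,"ay":0,"az":0,"gripper":155},
    {"tx":0,"ty":0,"tz":0,"ax":0,"ay":0,"az":0,"gripper":155},
    {"tx":0,"ty":0,"tz":0,"ax":0,"ay":0,"az":0,"gripper":155},
    {"tx":0,"ty":0,"tz":0,"ax":0,"ay":0,"az":0,"gripper":155},
    {"tx":0,"ty":0,"tz":0,"ax":0,"ay":0,"az":0,"gripper":155}
  ]
}}

```text
time: 17.9
tool_pos: [0.5124, 0.2035, 0.1578]
tool_rot: [-3.142, 0.0, 1.474]
force: [-0.1, -0.3, 0.1]
width: 0.0342
gripper_force: 0.0
```

Call:
{"fn": "drive_tool", "kwargs": {
  "commands": [
    {"tx":0,"ty":0,"tz":0.3,"ax":0,"ay":0,"az":0,"gripper":155},
    {"tx":0,"ty":0,"tz":0.3,"ax":0,"ay":0,"az":0,"gripper":155},
    {"tx":0,"ty":0,"tz":0.3,"ax":0,"ay":0,"az":0,"gripper":155},
    {"tx":0,"ty":0,"tz":0.2,"ax":0,"ay":0,"az":0,"gripper":155},
    {"tx":0,"ty":0,"tz":0.2,"ax":0,"ay":0,"az":0,"gripper":155},
    {"tx":0,"ty":0,"tz":0.2,"ax":0,"ay":0,"az":0,"gripper":155},
    {"tx":0,"ty":0,"tz":0.2,"ax":0,"ay":0,"az":0,"gripper":155},
    {"tx":0,"ty":0,"tz":0.1,"ax":0,"ay":0,"az":0,"gripper":155},
    {"tx":0,"ty":0,"tz":0,"ax":0,"ay":0,"az":0,"gripper":155},
    {"tx":0,"ty":0,"tz":0,"ax":0,"ay":0,"az":0,"gripper":155}
  ]
}}

```text
time: 18.9
tool_pos: [0.5126, 0.2035, 0.113]
tool_rot: [3.141, -0.0, 1.474]
force: [-0.3, -0.5, -0.8]
width: 0.0347
gripper_force: 0.0
```

Call:
{"fn": "drive_tool", "kwargs": {
  "commands": [
    {"tx":0,"ty":0,"tz":0,"ax":0,"ay":0,"az":0,"gripper":255},
    {"tx":0,"ty":0,"tz":0,"ax":0,"ay":0,"az":0,"gripper":255},
    {"tx":0,"ty":0,"tz":0,"ax":0,"ay":0,"az":0,"gripper":255},
    {"tx":0,"ty":0,"tz":0,"ax":0,"ay":0,"az":0,"gripper":255},
    {"tx":0,"ty":0,"tz":0,"ax":0,"ay":0,"az":0,"gripper":255},
    {"tx":0,"ty":0,"tz":0,"ax":0,"ay":0,"az":0,"gripper":255},
    {"tx":0,"ty":0,"tz":0,"ax":0,"ay":0,"az":0,"gripper":255},
    {"tx":0,"ty":0,"tz":0,"ax":0,"ay":0,"az":0,"gripper":255},
    {"tx":0,"ty":0,"tz":0,"ax":0,"ay":0,"az":0,"gripper":255},
    {"tx":0,"ty":0,"tz":0,"ax":0,"ay":0,"az":0,"gripper":255}
  ],
  "force": 25
}}

```text
time: 19.9
tool_pos: [0.5125, 0.2035, 0.113]
tool_rot: [3.142, -0.0, 1.474]
force: [-0.7, -0.1, 3.0]
width: 0.0091
gripper_force: 25.0
```

It is gripped: 9.1 mm opening, 25 N. I'll swing the door along the arc with the tool kept vertical.

Call:
{"fn": "drive_tool", "kwargs": {
  "commands": [
    {"tx":0,"ty":0.01,"tz":-0.35,"ax":0,"ay":0,"az":0,"gripper":255},
    {"tx":0,"ty":0.03,"tz":-0.35,"ax":0,"ay":0,"az":0,"gripper":255},
    {"tx":0,"ty":0.04,"tz":-0.35,"ax":0,"ay":0,"az":0,"gripper":255},
    {"tx":0,"ty":0.06,"tz":-0.345,"ax":0,"ay":0,"az":0,"gripper":255},
    {"tx":0,"ty":0.08,"tz":-0.34,"ax":0,"ay":0,"az":0,"gripper":255},
    {"tx":0,"ty":0.095,"tz":-0.335,"ax":0,"ay":0,"az":0,"gripper":255},
    {"tx":0,"ty":0.11,"tz":-0.33,"ax":0,"ay":0,"az":0,"gripper":255},
    {"tx":0,"ty":0.13,"tz":-0.325,"ax":0,"ay":0,"az":0,"gripper":255},
    {"tx":0,"ty":0.145,"tz":-0.32,"ax":0,"ay":0,"az":0,"gripper":255},
    {"tx":0,"ty":0.16,"tz":-0.31,"ax":0,"ay":0,"az":0,"gripper":255}
  ]
}}

```text
time: 20.9
tool_pos: [0.5327, 0.2014, 0.1971]
tool_rot: [-3.138, 0.001, 1.474]
force: [-4.7, 1.3, 1.3]
width: 0.0091
gripper_force: 25.0
```

```bash
cat > d.py <<'E'
from h import *
s=env.read_state();p=np.array(s["tool_pos"])-[.5125,.2035,.113]
a=p[:2]@[.9953,-.0967];h=np.array([.175-a,p[2]])
print(s["time"],s["width"],s["gripper_force"],np.round(s["force"],1),"theta",np.arctan2(h[1],h[0]),"r",np.hypot(*h),"lat",p[:2]@[.0967,.9953])
E
python3 d.py
```

```text
20.9 0.009139286930351247 25.005679428577423 [-4.7  1.3  1.3] theta 0.497803931233559 r 0.17609495839431422 lat -0.00012457223569730243
```

Call:
{"fn": "drive_tool", "kwargs": {
  "commands": [
    {"tx":0,"ty":0.175,"tz":-0.305,"ax":0,"ay":0,"az":0,"gripper":255},
    {"tx":0,"ty":0.19,"tz":-0.295,"ax":0,"ay":0,"az":0,"gripper":255},
    {"tx":0,"ty":0.205,"tz":-0.285,"ax":0,"ay":0,"az":0,"gripper":255},
    {"tx":0,"ty":0.22,"tz":-0.275,"ax":0,"ay":0,"az":0,"gripper":255},
    {"tx":0,"ty":0.23,"tz":-0.26,"ax":0,"ay":0,"az":0,"gripper":255},
    {"tx":0,"ty":0.245,"tz":-0.25,"ax":0,"ay":0,"az":0,"gripper":255},
    {"tx":0,"ty":0.255,"tz":-0.24,"ax":0,"ay":0,"az":0,"gripper":255},
    {"tx":0,"ty":0.27,"tz":-0.225,"ax":0,"ay":0,"az":0,"gripper":255},
    {"tx":0,"ty":0,"tz":0,"ax":0,"ay":0,"az":0,"gripper":255},
    {"tx":0,"ty":0,"tz":0,"ax":0,"ay":0,"az":0,"gripper":255}
  ]
}}

```text
time: 21.9
tool_pos: [0.5771, 0.197, 0.2523]
tool_rot: [-3.138, -0.001, 1.474]
force: [-13.7, -0.9, 14.6]
width: 0.0091
gripper_force: 25.0
```

```bash
python3 d.py
python3 - <<'E'
from h import *
f=viewer.grab_frame('side');g=viewer.grab_frame('scene');cv2.imwrite('pics/e_side.png',f);cv2.imwrite('pics/e_scene.png',g)
a=cv2.resize(f[145:220,255:355],(400,300),interpolation=cv2.INTER_CUBIC);b=cv2.resize(g[165:255,240:360],(400,300),interpolation=cv2.INTER_CUBIC)
cv2.imwrite('pics/e.png',np.clip(np.vstack([b,a])*1.4,0,255).astype(np.uint8))
for n in('side','scene'): print(n,[np.round(proj(n,p),1) for p in ([.571,.0947,.272],)])
E
```

```text
21.9 0.009072027885964324 25.001980662345886 [-13.7  -0.9  14.6] theta 0.9021850355686643 r 0.1775814998704665 lat -0.00018889453306502943
side [array([301.8, 169.3])]
scene [array([270.1, 194.5])]
```

View pics/e.png

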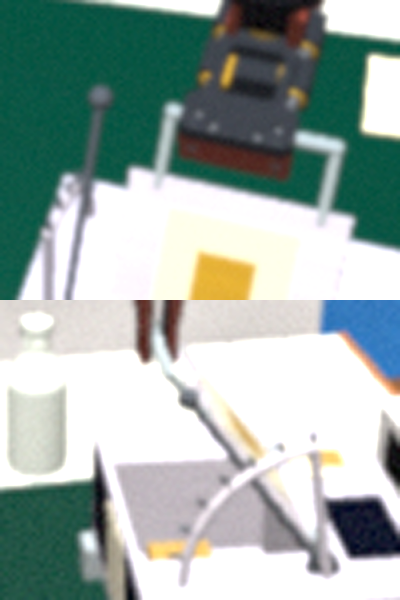

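Run:
```python
from h import *
x=np.array([.9953,-.0967,0]);y=np.array([.0967,.9953,0]);h=np.array([.6866,.1882,.134])
L=np.array([291.6,197.7]);R=np.array([341.4,208.8]);B=np.array([270,194.1])
for th in(.84,.87,.90,.93,.96):
    c=h-.175*np.cos(th)*x+[0,0,.175*np.sin(th)]
    l,r,b=[np.array(proj('scene',c+k*y)) for k in(-.055,.055,-.102)]
    print(th,np.round(l-L,1),np.round(r-R,1),'ball',np.round(b-B,1),'side ball',np.round(np.array(proj('side',c-.102*y))-[302,169.5],1),'bar mid side',np.round(proj('side',c),1))
```

```text
0.84 [ 1.5 -0.1] [ 1.  -0.5] ball [ 2.5 -1. ] side ball [-4.4  2.2] bar mid side [291.5 155.9]
0.87 [1.1 0.3] [0.9 0. ] ball [ 2.  -0.6] side ball [-2.9  1. ] bar mid side [292.8 154.8]
0.9 [0.6 0.8] [0.7 0.6] ball [ 1.5 -0.1] side ball [-1.3 -0.2] bar mid side [294.3 153.6]
0.93 [0.2 1.4] [0.6 1.3] ball [0.9 0.5] side ball [ 0.2 -1.3] bar mid side [295.7 152.6]
0.96 [-0.2  2.1] [0.4 2. ] ball [0.4 1.1] side ball [ 1.8 -2.4] bar mid side [297.2 151.5]
```

```bash
cat > fit.py <<'E'
from h import *
from scipy.ndimage import map_coordinates
import sys
x=np.array([.9953,-.0967,0]);y=np.array([.0967,.9953,0]);h=np.array([.6866,.1882,.134])
P=lambda n,th,k:np.array(proj(n,h-.175*np.cos(th)*x+[0,0,.175*np.sin(th)]+k*y))
def run(n,img,th0,ks,sgn):
    g=cv2.cvtColor(img,cv2.COLOR_BGR2GRAY).astype(float);o=np.arange(-6,6.01,.1)
    for k in ks:
        p=P(n,th0,k);d=P(n,th0,k+.005)-p;d/=np.linalg.norm(d);nn=np.array([-d[1],d[0]])
        q=p[:,None]+nn[:,None]*o;v=sgn*map_coordinates(g,[q[1],q[0]],order=1)
        v=v-np.percentile(v,30);v[v<.4*v.max()]=0
        off=(v*o).sum()/v.sum();sen=((P(n,th0+.01,k)-p)@nn)/.01
        print(n,k,'contrast %.0f off %.2f px -> theta %.3f'%(v.max(),off,th0+off/sen))
if __name__=="__main__":
    run('scene',cv2.imread('pics/e_scene.png'),.88,(-.05,-.045,-.04,.04,.045,.05),1)
    run('scene',cv2.imread('pics/e_scene.png'),.90,(-.106,-.104,-.102,-.1,-.098),-1)
    run('side',cv2.imread('pics/e_side.png'),.88,(-.05,-.045,-.04,-.035,-.03,-.025,.03,.035),-1)
    run('side',cv2.imread('pics/e_side.png'),.90,(-.106,-.104,-.102,-.1,-.098),-1)
E
python3 fit.py
```

```text
scene -0.05 contrast 26 off -0.45 px -> theta 0.857
scene -0.045 contrast 6 off 0.31 px -> theta 0.896
scene -0.04 contrast 25 off -0.62 px -> theta 0.848
scene 0.04 contrast 115 off -0.28 px -> theta 0.866
scene 0.045 contrast 104 off -0.21 px -> theta 0.870
scene 0.05 contrast 59 off 1.25 px -> theta 0.943
scene -0.106 contrast 29 off -1.20 px -> theta 0.843
scene -0.104 contrast 28 off -1.34 px -> theta 0.836
scene -0.102 contrast 22 off -0.30 px -> theta 0.886
scene -0.1 contrast 14 off -0.39 px -> theta 0.882
scene -0.098 contrast 6 off 0.40 px -> theta 0.919
side -0.05 contrast 56 off 0.93 px -> theta 0.896
side -0.045 contrast 68 off 1.97 px -> theta 0.913
side -0.04 contrast 106 off 2.26 px -> theta 0.918
side -0.035 contrast 112 off 2.93 px -> theta 0.929
side -0.03 contrast 94 off 3.05 px -> theta 0.932
side -0.025 contrast 88 off 0.44 px -> theta 0.887
side 0.03 contrast 82 off 1.68 px -> theta 0.910
side 0.035 contrast 88 off 1.43 px -> theta 0.905
side -0.106 contrast 147 off 1.03 px -> theta 0.916
side -0.104 contrast 135 off 1.02 px -> theta 0.916
side -0.102 contrast 126 off 1.07 px -> theta 0.917
side -0.1 contrast 125 off 1.13 px -> theta 0.918
side -0.098 contrast 131 off 1.23 px -> theta 0.920
```

Call:
{"fn": "drive_tool", "kwargs": {
  "commands": [
    {"tx":0,"ty":0.02,"tz":-0.05,"ax":0,"ay":0,"az":0,"gripper":255},
    {"tx":0,"ty":0.02,"tz":-0.06,"ax":0,"ay":0,"az":0,"gripper":255},
    {"tx":0,"ty":0,"tz":0,"ax":0,"ay":0,"az":0,"gripper":255},
    {"tx":0,"ty":0,"tz":0,"ax":0,"ay":0,"az":0,"gripper":255},
    {"tx":0,"ty":0,"tz":0,"ax":0,"ay":0,"az":0,"gripper":255},
    {"tx":0,"ty":0,"tz":0,"ax":0,"ay":0,"az":0,"gripper":255},
    {"tx":0,"ty":0,"tz":0,"ax":0,"ay":0,"az":0,"gripper":255},
    {"tx":0,"ty":0,"tz":0,"ax":0,"ay":0,"az":0,"gripper":255},
    {"tx":0,"ty":0,"tz":0,"ax":0,"ay":0,"az":0,"gripper":255},
    {"tx":0,"ty":0,"tz":0,"ax":0,"ay":0,"az":0,"gripper":255}
  ]
}}

```text
time: 23.0
tool_pos: [0.579, 0.1968, 0.254]
tool_rot: [-3.14, -0.0, 1.474]
force: [-7.4, -0.6, 6.7]
width: 0.0093
gripper_force: 25.0
```

```bash
python3 d.py
python3 - <<'E'
from fit import *
g=viewer.grab_frame('scene')
run('scene',g,.88,(.036,.04,.043,.046),1)
s=viewer.grab_frame('side')
run('side',s,.90,(-.106,-.102,-.098,.035,.04),-1)
# satellite-fixed check of pointer: unmoved ball
run('side',cv2.imread('pics/side0.png'),.90,(-.106,-.102,-.098),-1)
E
python3 d.py
```

```text
23.0 0.009280189411109325 25.000956058502197 [-7.4 -0.6  6.7] theta 0.9161900697433487 r 0.17771361224825394 lat -0.00020892918405861826
scene 0.036 contrast 115 off 0.12 px -> theta 0.886
scene 0.04 contrast 110 off 0.09 px -> theta 0.884
scene 0.043 contrast 114 off 0.13 px -> theta 0.887
scene 0.046 contrast 98 off 0.10 px -> theta 0.885
side -0.106 contrast 145 off 1.05 px -> theta 0.917
side -0.102 contrast 127 off 0.98 px -> theta 0.916
side -0.098 contrast 132 off 1.06 px -> theta 0.917
side 0.035 contrast 86 off 1.38 px -> theta 0.924
side 0.04 contrast 93 off 1.35 px -> theta 0.924
side -0.106 contrast 174 off 0.81 px -> theta 0.913
side -0.102 contrast 158 off 0.78 px -> theta 0.912
side -0.098 contrast 141 off 0.85 px -> theta 0.914
23.1 0.008766330037268129 25.00087022781372 [-6.5 -0.1  6.3] theta 0.9160853094360863 r 0.1777112873734394 lat -0.00026996741378031673
```

```bash
python3 -c "
from h import *
print(np.abs(env.read_state()['qvel']).max());print(ticket.sign_off())"
```

```text
0.0018239405268341215
the job is handed in; nothing more can be done
None
```

I handed the job in at about 23 s: the gauge was pressed to 11 N and sprang back up, and the gripper is holding the door still at about 0.91 rad, against 0.91–0.92 measured for the pointer. The verdict was not reported.

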